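# Level the finds copy stand

### The arm

A 6-joint arm with a two-finger parallel gripper is mounted at the origin on the work surface. World frame = base frame: x ahead of the robot, y to its left, z up, the work surface at z = 0. Lengths are in m, angles in degrees, forces in N, time in s.
With the tool pointing down it reaches from about 0.375 to 0.9 m from the base axis. Payload 3.1 kg.
Tool frame: the origin (TCP) lies at the very end of the fingers, on their centre line; the grasp point (between the pads) lies grip_point_offset behind it (grip_point_offset is the distance from the TCP to the grasp point, in m); z points along the fingers, y is the line along which they close (so a half turn about z gives the same grasp; the last joint's range is limited). The gripper opens to 87 mm and grips with 3 to 60 N. Pads are 19 mm wide; open, the fingers measure 117 mm over their backs; the gripper's body (75 mm by 190 mm) begins 51 mm behind the grasp point.
Start: joints at [-79.842, 30.224, 82.088, -0, 67.689, -10.227], TCP at [0.218, -0.586, 0.223] pointing down, gripper open.
Joint ranges: [-176.69, 176.69], [-43.24, 126.21], [12.49, 139.97], [-82, 262], [0, 151.66], [-163.58, 163.58]. Speed limits (degrees/s): [159.86, 159.86, 180, 180, 180, 180].

### API

Orientations are given as a 3x3 rotation matrix whose columns are the frame's x, y, z axes.
In Python, from rig import * gives the robot as it stands.
- The arm moves only by the tool move_arm, never from a script. Its argument "increments" is a list of rows, each a list of 3 entries, a list of its own where there are three numbers: the shift along the tool's x, y, z in units of 30 mm (1.0 is 30 mm), then the turn, a rotation vector about the tool's x, y, z in units of 120 degrees (1.0 is 120 degrees), then the closure, from 0 (fully open) to 1 (shut). A call has 1 to 20 rows; each row shifts and turns the commanded pose from where the row before left it, along the tool's axes as they then stand; what a row does not reach is not made up. A row lasts 1/12 s, in which the tool goes at most 41.7 mm and 7.16 degrees, less where a joint would pass 70% of its speed; a pose out of reach is approached as far as the arm can. A call with a number of a shift or a turn outside -1 to 1 is refused whole. A call with a gripper value outside its range is refused whole. The fingers move at their own pace and stop on an object; the grip force is fixed at half the most. Time passes only in rows, so rows that do not move let the fingers close. It gives the time, the measured TCP pose, the force, the opening and the grip force at its end, in the units of the state.
- read_state(): the state, without advancing time (a new reading comes with each control period).
- capture(name): name is "side" or "top"; returns a dict with "img" (480x640x3 uint8, red, green, blue), "mtx" (3x3 intrinsics, pixels), "distortion" ([k1, k2, p1, p2, k3] as OpenCV has them; the pictures are not rectified), "eye" and "rotation" of the camera in the world. Camera axes: x right, y down, z forward; pixel columns grow to the right and rows downward; lengths in m; the calibration is good to about 2 mm. A picture is of the moment at which its call begins. There is no depth.
- hand_in(): hands the job in; it is judged then, once.
Trained networks look in a picture, given as the dict that the camera call returned (one of the last four; its "shot" number tells which), for a name from the list of things; names that differ only in an ending like _2 or _b are one class to them, and where a whole thing is asked for, a point or a joint stands for the part that bears it (a point fixed in the world has none). Each returns a list of dicts, best first, with "confidence" (0 to 1); they miss things now and then, are a little off and sometimes report something else, mostly with a low value. They report only what shows in the picture. A call takes as long as a camera call. They do not tell look-alikes from the thing itself.
- search_frame(picture, label): "extent" ([left, top, right, bottom] as shares, 0 to 1, of the picture: columns of its width, rows of its height, round what is visible of it).
- pinpoint(picture, label): "xy" ([column, row] as shares, 0 to 1, of the picture: columns of its width, rows of its height: a listed point, or the origin of a listed thing).
The state is a dict: "time_s": time; "joint_positions": joint angles; "qvel": joint speeds; "tau": joint torques, N m; "position": TCP position; "tcp_rot": TCP orientation; "force": force on the tool from outside, world axes, zero at the start; "moment": the same for the moment, N m; "opening": opening from 0.0 (shut) to 1.0 (fully open); "grasp_force": force on a finger pad.
Only numpy, scipy, OpenCV 4.12 (cv2) and the standard library are available. Lean on these libraries where they do the work, as an engineer would, in place of code of your own. Each camera call takes 0.05 s, during which the arm holds its last target. There are 200 camera calls.

### The job

Level the copy stand: take the little brown jar off its grey board and stand it upright in the wooden finds tray, lay the yellow spirit level flat in the middle of the board, lengthwise between levelling foot and column, and let go of it. Turn the black knob of the levelling foot until the bubble rests between the two black lines, then let go of the knob and press the level flat onto the board with the fingers, with about a kilogram, and finish while still pressing so, the bubble centred. Leave the shells, scale bar, cup of brushes, glue bottle and blue brush where they are.

Things in the scene. Friction and masses are not known exactly. Their poses are not given: they have to be found in the camera images.
- jar: Small closed brown stoneware jar, loose, about 170 g: straight belly 52 mm in diameter from 7 to 42 mm above its underside, neck 36 mm, rim 42 mm, 64 mm high in all. Origin: centre of its underside. It stands on the board, about where the level has to lie.
- tray: Open wooden finds tray, fixed to the bench: 180 mm along its x, 220 mm along its y, 45 mm high, walls and floor 8 mm thick. Origin: centre of its underside on the bench. Two shells lie in the half towards its -y; the half towards its +y is empty: a good place for the jar is 40 mm from the middle towards +y.
- board: The copy stand's grey board, 200 mm along its x, 320 mm along its y, 18 mm thick, its top 60 mm above the bench; two fixed rear feet under its +y end, one levelling foot beyond its -y end. Origin: on the tilting axis (its x) over the rear feet; z is square to the board. The foot end starts 1.4 to 2.9 mm too low (tilt 0.004 to 0.0083 rad). It hardly gives when pressed.
- board_mid (a point): The place for the middle of the level: point on the board's top face, with the board's axes; y runs from the levelling foot (195 mm away) to the column, whose flange begins 115 mm away.
- knob_grip (a point): Point on the (upright) axis of the levelling foot's black round hand knob, at the stand's -y end, 13 mm below the knob's flat top and 94 mm above the bench: height to grip it. Knob 44 mm in diameter, 27 mm high; a lock nut 26 mm wide is below it, the bracket's top 16 mm below its underside; nothing as high as the knob is within 80 mm of its axis.
- level: Yellow spirit level with black ends, loose, about 400 g, a block 160 mm long (its x) by 24 mm wide (its y) by 40 mm high, the vial in the middle 60 mm of its top, level with the top. Origin: centre of its underside. It starts standing on its base on the bench, near the tray.
- bubble (a joint): How far the pale bubble (14 mm long) in the level's green vial is from the middle, in m, positive towards the level's +x end; 0 is centred, it stops at 0.021. It runs to the higher end and needs about 1 s to settle. The two black lines are 20 mm apart (inner faces), so that the bubble lies between them up to 3 mm off centre.
- shell_a: Oyster shell, about 70 mm, loose in the tray's -y half. To be left alone.
- shell_b: Oyster shell, about 65 mm, loose in the tray's -y half. To be left alone.
- scale_bar: Flat black and white photo scale, 100 x 16 x 5 mm, loose on the board along its +x edge, 78 mm from the board's middle line. To be left alone.
- brush_cup: White cup, 76 mm wide and 100 mm high, with three brushes up to 185 mm, loose on the bench to the left. To be left alone.
- glue: White bottle with an orange cap, 48 mm wide, 130 mm high, loose on the bench to the left. To be left alone.
- scrub_brush: Blue brush, 170 mm long, lying on the bench beyond the tray. To be left alone.
- foot_knob: The levelling foot's knob, origin on its axis at its underside, x along the white mark on its top. Clockwise from above raises the board's foot end: one radian tilts the board 0.0045 rad and moves the bubble of a level lying along it 7 mm. Levelling takes 0.9 to 1.8 rad clockwise. It turns both ways with 0.12 N m, stays where it is left and neither rises nor sinks.
- column_top (a point): Top of the upright square column (30 mm wide, on a flange 74 x 50 x 12 mm) near the board's +y end, 435 mm above the bench. Its arm and camera, 270 to 370 mm above the bench, are swung out away from the board, reaching 195 mm beyond the column along the board's +y.
Mind the look-alikes: they are no part of the job. Of the things that look like the level, the middle-sized one is meant.

How it is judged (in metres and radians):
On the way, in this order (a step that is already met when the one before it is completed fails the run):
1. the jar stands upright in the finds tray, let go (x of jar in the frame of tray between -0.075 and 0.075 m and y of jar in the frame of tray between -0.095 and 0.095 m and z of jar in the frame of tray below 0.014 m and angle between jar's own z axis and vertical below 0.1 rad and linear speed of jar below 0.02 m/s and contact force between jar and tray above 0.5 N and contact force between the fingers and jar below 0.1 N), for 0.2 s.
2. the spirit level lies flat in the middle of the board, lengthwise between column and foot, let go (x of level in the frame of board_mid between -0.03 and 0.03 m and y of level in the frame of board_mid between -0.035 and 0.035 m and z of level in the frame of board_mid between -0.003 and 0.003 m and angle between the x axis of level and the y axis of board, either way round below 0.15 rad and contact force between level and board above 1.5 N and contact force between the fingers and level below 0.1 N), for 0.2 s.
3. the foot is turned until the board is level and the bubble rests between the lines (x of level in the frame of board_mid between -0.03 and 0.03 m and y of level in the frame of board_mid between -0.035 and 0.035 m and z of level in the frame of board_mid between -0.003 and 0.003 m and angle between the x axis of level and the y axis of board, either way round below 0.15 rad and contact force between level and board above 1.5 N and value of joint bubble between -0.003 and 0.003 m and angle between board's own z axis and vertical below 0.003 rad), for 0.5 s.
At the end, for the whole second after the job is handed in: Jar upright in the tray, let go; level flat on the board, within 30 mm across and 35 mm along of its middle, lengthwise within 0.15 rad; board level within 0.003 rad, bubble within 3 mm of centre; fingers off the knob and pressing on the level (over 3 N), which bears on the board with 6 to 40 N (all of step 1 and all of step 3 and contact force between the fingers and level above 3 N and contact force between level and board between 6 and 40 N and contact force between the fingers and foot_knob below 0.1 N); the arm keeps its last pose, push and grip.
It fails at once if the scale bar is pushed about or knocked over (distance of scale_bar from where it was at the start of the episode above 0.03 m or angle between scale_bar's own z axis and vertical above 0.5 rad).
It fails at once if a shell in the tray is pushed about or knocked over (distance of any of shell_a, shell_b from where it was at the start of the episode above 0.03 m or angle between any of shell_a, shell_b's own z axis and vertical above 0.5 rad).
It fails at once if the brush cup, glue bottle or blue brush is pushed about or knocked over (distance of any of brush_cup, glue, scrub_brush from where it was at the start of the episode above 0.03 m or angle between any of brush_cup, glue, scrub_brush's own z axis and vertical above 0.5 rad).
It fails at once if the jar is tipped over (angle between jar's own z axis and vertical above 0.6 rad).
It fails at once if the level is pressed down with more than 80 N (contact force between level and board above 80 N).
It also fails if it takes over 70 s, if anything falls off the work surface, if the arm or the gripper's body presses on something with over 40 N, if the wrist force passes 120 N, or if a joint passes its speed limit or range.

## Working session

There is one attempt and no reset: what is moved stays moved. The work goes in short steps, Python scripts to look and compute and a tool call to move; the robot and the scene stay as the last step left them, time stands still between calls to the robot, and variables do not carry over. Pictures are saved under pics/ and viewed, at most 10 in all, crops included, and the job is handed in when it is done.

Besides the shell and the picture viewer there is one more tool, called after "Call:" by a JSON object that holds its "name" and its "arguments", one argument or row to a line. move_arm: Moves the arm, as the interface text tells. Its arguments: {"type":"object","properties":{"increments":{"type":"array"}},"required":["increments"]}

```bash
mkdir -p pics; ls; cat > h.py <<'E'
from rig import *
import numpy as np, cv2
def ray(p,uv):
    q=cv2.undistortPoints(np.array([[uv]],float),np.array(p["mtx"],float),np.array(p["distortion"],float))[0,0]
    d=np.array(p["rotation"])@np.array([q[0],q[1],1.]); return np.array(p["eye"],float),d/np.linalg.norm(d)
def atz(p,uv,z):
    e,d=ray(p,uv); return e+d*(z-e[2])/d[2]
def tri(p1,u1,p2,u2):
    e,d=ray(p1,u1); f,g=ray(p2,u2)
    s=np.linalg.lstsq(np.c_[d,-g],f-e,rcond=None)[0]
    a,b=e+s[0]*d,f+s[1]*g; return (a+b)/2,np.linalg.norm(a-b)
def proj(p,X):
    R=np.array(p["rotation"]).T; t=-R@np.array(p["eye"])
    return cv2.projectPoints(np.array(X,float).reshape(-1,1,3),cv2.Rodrigues(R)[0],t,np.array(p["mtx"],float),np.array(p["distortion"],float))[0][:,0]
def px(xy): return np.array(xy)*[640,480]
def save(p,n): cv2.imwrite(f"pics/{n}.png",cv2.cvtColor(p["img"],cv2.COLOR_RGB2BGR))
E
python3 - <<'E'
from h import *
np.set_printoptions(precision=3,suppress=True)
t=capture("top");s=capture("side")
im=np.hstack([t["img"],s["img"]]); 
save(t,"t0");save(s,"s0")
print(t["eye"],s["eye"])
for n in ["jar","tray","board_mid","knob_grip","level","scale_bar","column_top","foot_knob","board","brush_cup","glue","scrub_brush"]:
    for k,p in (("t",t),("s",s)):
        print(n,k,[(px(r["xy"]).round(1).tolist(),round(r["confidence"],2)) for r in pinpoint(p,n)[:4]])
print(read_state())
E
```

```text
pics
[0.326 0.046 1.568] [ 0.382 -0.598  1.075]
jar t [([316.0, 231.3], 0.76)]
jar s []
tray t [([439.4, 231.8], 0.57)]
tray s [([383.0, 415.0], 0.76), ([424.0, 369.1], 0.31)]
board_mid t [([316.0, 234.6], 0.58)]
board_mid s [([338.7, 269.6], 0.9)]
knob_grip t [([381.3, 225.6], 0.54)]
knob_grip s [([361.1, 317.5], 0.85)]
level t [([437.1, 302.5], 0.95), ([362.0, 318.1], 0.64), ([418.4, 335.6], 0.52)]
level s [([248.9, 339.2], 0.95), ([293.3, 430.6], 0.92), ([238.7, 420.0], 0.79)]
scale_bar t [([378.8, 224.1], 0.62), ([324.1, 206.4], 0.59)]
scale_bar s [([368.9, 264.4], 0.7)]
column_top t [([218.9, 294.8], 0.68), ([438.9, 229.4], 0.38)]
column_top s [([325.0, 128.5], 0.85)]
foot_knob t [([379.0, 220.2], 0.71)]
foot_knob s [([363.7, 324.1], 0.57)]
board t [([270.1, 235.0], 0.89)]
board s [([322.2, 227.4], 0.86), ([294.3, 428.8], 0.57)]
brush_cup t [([218.3, 294.8], 0.82)]
brush_cup s [([252.3, 207.6], 0.98)]
glue t [([193.4, 235.8], 0.65), ([315.8, 229.6], 0.43)]
glue s [([305.9, 182.7], 0.56)]
scrub_brush t [([411.2, 190.4], 0.96)]
scrub_brush s [([425.1, 369.7], 0.76)]
{'time_s': 1.3, 'joint_positions': array([-79.843,  30.223,  82.085,   0.001,  67.689, -10.226]), 'qvel': array([ 0.056,  0.038,  0.067, -0.066, -0.02 , -0.069]), 'tau': array([ -0.   , -44.002, -17.698,   0.063,   0.05 ,   0.   ]), 'position': array([ 0.218, -0.586,  0.223]), 'tcp_rot': array([[ 0.937,  0.348,  0.   ],
       [ 0.348, -0.937, -0.   ],
       [ 0.   ,  0.   , -1.   ]]), 'force': array([0.346, 0.214, 0.048]), 'moment': array([ 0.022,  0.036, -0.013]), 'grasp_force': 0.0, 'opening': 1.0006831042723416}
```

View pics/t0.png

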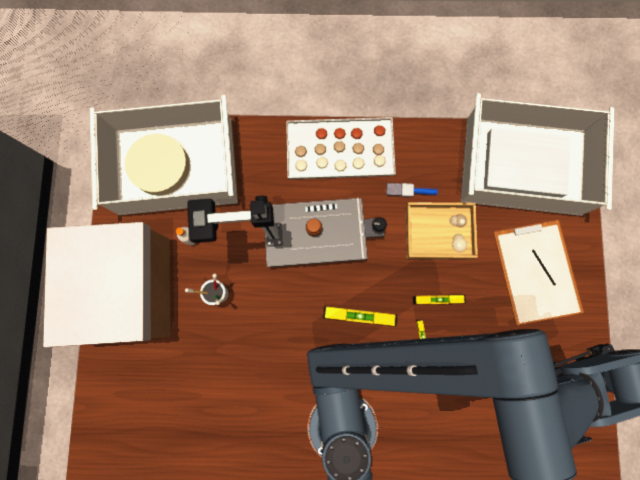

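View pics/s0.png

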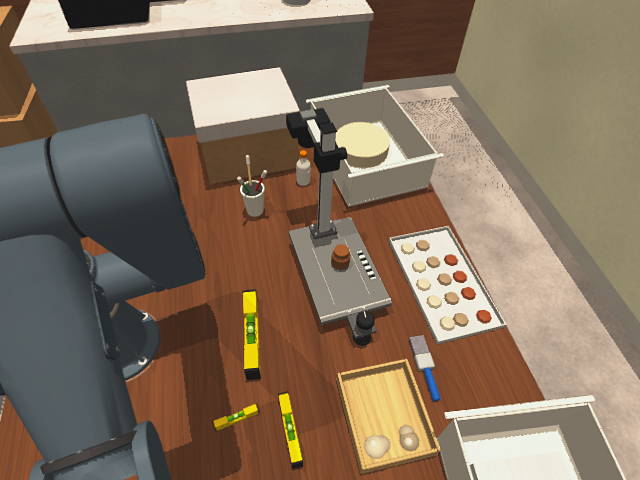

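The top picture shows the levels at about (360,316) large, (439,300) middle-sized and (421,329) small. The jar on the board is at (315,228), the knob at (379,225), and the tray at (442,231) with its shells on the right. Possible look-alikes for the level are those three, and I choose the middle-sized one at (439,300). The red and brown shells in the white tray at (340,147) could be taken for the jar, but they aren't on the board.

```bash
cat > m1.py <<'E'
from h import *
np.set_printoptions(precision=4,suppress=True)
import rig; print("gpo",globals().get("grip_point_offset"))
t=capture("top");s=capture("side")
c=np.vstack([cv2.resize(t["img"][280:345,390:490],None,fx=5,fy=5)[:300],cv2.resize(t["img"][190:275,255:390],None,fx=3.7037,fy=3.53)[:300]]) 
cv2.imwrite("pics/crop1.png",c[:,:,::-1])
for n in ["jar","tray","board_mid","knob_grip","scale_bar","level","board","foot_knob"]:
    a=pinpoint(t,n);b=pinpoint(s,n)
    for i in a[:3]:
        for j in b[:3]:
            X,e=tri(t,px(i["xy"]),s,px(j["xy"]))
            if e<.03: print(n,X,round(e,4),px(i["xy"]).round(1),round(i["confidence"],2),round(j["confidence"],2))
# yellow blobs
for nm,p in (("t",t),("s",s)):
    hsv=cv2.cvtColor(p["img"],cv2.COLOR_RGB2HSV)
    m=cv2.inRange(hsv,(24,150,120),(34,255,255))
    m=cv2.morphologyEx(m,cv2.MORPH_CLOSE,np.ones((7,7)))
    for k in cv2.findContours(m,cv2.RETR_EXTERNAL,cv2.CHAIN_APPROX_SIMPLE)[0]:
        if cv2.contourArea(k)<60: continue
        r=cv2.minAreaRect(k);bx=cv2.boxPoints(r)
        e=[(bx[i]+bx[(i+1)%4])/2 for i in range(4)]
        pr=(e[0],e[2]) if np.linalg.norm(e[0]-e[2])>np.linalg.norm(e[1]-e[3]) else (e[1],e[3])
        A,B=[atz(p,u,.03) for u in pr]; d=B-A
        print(nm,"yellow",np.round(r[0],1),(A+B)/2,"len",np.linalg.norm(d),"yaw",np.degrees(np.arctan2(d[1],d[0])))
# grey board / tray contour in top
E
python3 m1.py
```

```text
gpo 0.0187
jar [0.6187 0.1015 0.0555] 0.0036 [313.8 228.9] 0.52 0.76
tray [ 0.6211 -0.3132  0.0127] 0.011 [440.2 230.5] 0.73 0.71
board_mid [0.6122 0.093  0.0454] 0.0046 [316.5 231.7] 0.8 0.75
knob_grip [ 0.6156 -0.11    0.1147] 0.0081 [381.5 228.1] 0.57 0.53
scale_bar [0.6828 0.0719 0.0717] 0.0173 [323.  210.6] 0.46 0.64
scale_bar [ 0.5499 -0.2374  0.5349] 0.0022 [460.4 219.4] 0.43 0.64
level [ 0.4063 -0.3045  0.0028] 0.0049 [438.  298.5] 0.74 0.78
level [ 0.3386 -0.0436  0.0102] 0.0136 [357.3 315.2] 0.65 0.7
level [ 0.2851 -0.246  -0.0277] 0.0011 [418.7 335.3] 0.57 0.95
board [0.5665 0.0911 0.2369] 0.0227 [315.2 230.3] 0.73 0.56
board [0.5957 0.2406 0.0534] 0.0058 [270.5 233.9] 0.62 0.56
foot_knob [ 0.6272 -0.11    0.0921] 0.0057 [380.9 223.7] 0.59 0.78
t yellow [420.7 329. ] [ 0.3056 -0.2422  0.03  ] len 0.054778437373525196 yaw -170.30925549567246
t yellow [359.7 315.9] [ 0.343  -0.0491  0.03  ] len 0.2228149225341466 yaw -95.90582536442155
t yellow [439.5 299.2] [ 0.4002 -0.3032  0.03  ] len 0.15032751402279346 yaw 93.00786203335068
s yellow [236.  416.6] [ 0.2858 -0.2557  0.03  ] len 0.10180099061225713 yaw -168.6803513082891
s yellow [289.4 427.2] [ 0.4014 -0.3002  0.03  ] len 0.15211147542111453 yaw -87.31322362828777
s yellow [250.9 329.6] [ 0.3467 -0.0352  0.03  ] len 0.22413703740856433 yaw -96.10922492049295
```

View pics/crop1.png

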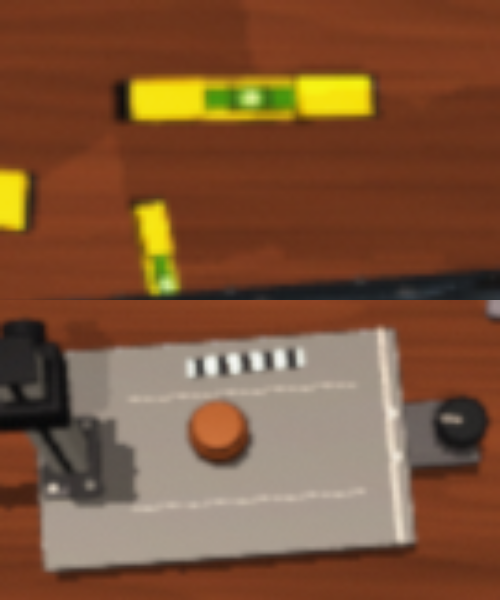

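The crop confirms the middle-sized level, with its vial in the centre and a black left end. It also shows the jar on the board between two white lines, the scale bar above it, and the knob with its white mark at the right.

```bash
cat > m2.py <<'E'
from h import *
np.set_printoptions(precision=4,suppress=True)
t=capture("top");s=capture("side")
for a,b in (((291.5,248.9),(353.5,243.8)),((290.1,218.3),(350.9,213.5)),((366,257),(359.5,199))):
    A,B=atz(t,a,.059),atz(t,b,.059);d=B-A;print("line",A,B,np.linalg.norm(d),np.degrees(np.arctan2(d[1],d[0])))
def blob(p,lo,hi,win,code=cv2.COLOR_RGB2HSV):
    x0,y0,x1,y1=win;m=cv2.inRange(cv2.cvtColor(p["img"],code)[y0:y1,x0:x1],lo,hi)
    k=max(cv2.findContours(m,cv2.RETR_EXTERNAL,cv2.CHAIN_APPROX_NONE)[0],key=cv2.contourArea)
    x,y,w,h=cv2.boundingRect(k);c=cv2.minEnclosingCircle(k)
    return np.array([x0+x+(w-1)/2,y0+y+(h-1)/2]),(w,h),np.array(c[0])+[x0,y0],c[1]
for nm,p,wj,wk in (("t",t,(300,212,332,245),(366,212,395,245)),("s",s,(325,240,356,275),(350,300,380,332))):
    print(nm,"jar",(j:=blob(p,(0,120,60),(14,255,255),wj)),[atz(p,j[0],z) for z in (.09,.11,.12)])
    print(nm,"knob",(k:=blob(p,(0,0,0),(180,255,48),wk)),[atz(p,k[0],z) for z in (.094,.107)])
for n in ("knob_grip","jar"):
  for p in (t,s):
    print(n,[(np.round(np.array(r["extent"])*[640,480,640,480],1),round(r["confidence"],2)) for r in search_frame(p,n)[:2]])
# tray: wood rim contour (top z=.045)
m=cv2.inRange(cv2.cvtColor(t["img"],cv2.COLOR_RGB2HSV),(14,60,120),(26,220,255));m[:, :395]=0;m[:,490:]=0;m[:195]=0;m[270:]=0
k=max(cv2.findContours(cv2.morphologyEx(m,cv2.MORPH_CLOSE,np.ones((5,5))),cv2.RETR_EXTERNAL,cv2.CHAIN_APPROX_NONE)[0],key=cv2.contourArea)
bx=cv2.boxPoints(cv2.minAreaRect(k));P=np.array([atz(t,u,.045) for u in bx]);print("tray",bx,P,P.mean(0))
E
python3 m2.py
```

```text
line [0.5502 0.1712 0.059 ] [ 0.57   -0.0263  0.059 ] 0.19846484269009276 -84.28560749076158
line [0.6498 0.1786 0.059 ] [ 0.6688 -0.017   0.059 ] 0.19654944946492767 -84.45677595586778
line [ 0.5281 -0.0664  0.059 ] [ 0.7173 -0.0444  0.059 ] 0.1903762987368176 6.618630874286716
t jar (array([313.5, 227. ]), (16, 17), array([313.5, 227. ]), 8.381627082824707) [array([0.6164, 0.1014, 0.09  ]), array([0.6124, 0.1007, 0.11  ]), array([0.6105, 0.1003, 0.12  ])]
t knob (array([378.5, 225. ]), (14, 15), array([378.8611, 224.6944]), 7.393896102905273) [array([ 0.6253, -0.1024,  0.094 ]), array([ 0.6227, -0.1011,  0.107 ])]
s jar (array([340.5, 256. ]), (18, 25), array([340.  , 256.25]), 12.412291526794434) [array([0.6193, 0.1017, 0.09  ]), array([0.6145, 0.0875, 0.11  ]), array([0.612 , 0.0804, 0.12  ])]
s knob (array([365., 320.]), (19, 19), array([365.055 , 320.2844]), 9.740371704101562) [array([ 0.6298, -0.1064,  0.094 ]), array([ 0.6265, -0.1129,  0.107 ])]
knob_grip [(array([371.7, 218. , 388.1, 232.3]), 0.6)]
knob_grip [(array([354.4, 311.2, 372.7, 330. ]), 0.79)]
jar [(array([303.1, 220.6, 321.7, 237.9]), 0.8), (array([373.4, 217.4, 388.1, 232.1]), 0.69)]
jar [(array([409.7, 336.1, 438. , 404.2]), 0.72), (array([333.2, 244.9, 349.4, 267.2]), 0.71)]
tray [[407. 201.]
 [478. 201.]
 [478. 257.]
 [407. 257.]] [[ 0.7166 -0.2002  0.045 ]
 [ 0.7201 -0.4308  0.045 ]
 [ 0.5361 -0.4251  0.045 ]
 [ 0.5322 -0.1986  0.045 ]] [ 0.6263 -0.3137  0.045 ]
```

Call:
{"name": "move_arm", "arguments": {
  "increments": [
    [[0, 0, 0], [0, 0, -0.057], 0],
    [[0, 0, 0], [0, 0, -0.057], 0],
    [[0, 0, 0], [0, 0, -0.057], 0],
    [[0, 0, 0], [0, 0, -0.057], 0],
    [[0, 0, 0], [0, 0, -0.057], 0],
    [[0, 0, 0], [0, 0, -0.057], 0],
    [[0, 0, 0], [0, 0, -0.057], 0],
    [[0, 0, 0], [0, 0, -0.057], 0],
    [[0, 0, 0], [0, 0, -0.057], 0],
    [[0, 0, 0], [0, 0, -0.057], 0],
    [[0, 0, 0], [0, 0, -0.057], 0],
    [[0.7, 0.5, 0], [0, 0, 0], 0],
    [[0.7, 0.5, 0], [0, 0, 0], 0],
    [[0.7, 0.5, 0], [0, 0, 0], 0],
    [[0.7, 0.5, 0], [0, 0, 0], 0],
    [[0.7, 0.5, 0], [0, 0, 0], 0],
    [[0.7, 0.5, 0], [0, 0, 0], 0],
    [[0.7, 0.5, 0], [0, 0, 0], 0],
    [[0.7, 0.5, 0], [0, 0, 0], 0],
    [[0.7, 0.5, 0], [0, 0, 0], 0]
  ]
}}

```text
time_s: 4.17
position: [0.3341, -0.3835, 0.2227]
tcp_rot: [[-0.098, 0.995, 0.0], [0.995, 0.098, -0.0], [-0.0, 0.0, -1.0]]
force: [0.1, -0.3, -0.6]
opening: 0.997
grasp_force: 0.0
```

Call:
{"name": "move_arm", "arguments": {
  "increments": [
    [[0.7, 0.5, 0], [0, 0, 0], 0],
    [[0.7, 0.5, 0], [0, 0, 0], 0],
    [[0.7, 0.5, 0], [0, 0, 0], 0],
    [[0.7, 0.5, 0], [0, 0, 0], 0],
    [[0.7, 0.5, 0], [0, 0, 0], 0],
    [[0.7, 0.5, 0], [0, 0, 0], 0],
    [[0.7, 0.5, 0], [0, 0, 0], 0],
    [[0.7, 0.5, 0], [0, 0, 0], 0],
    [[0.7, 0.5, 0], [0, 0, 0], 0],
    [[0.7, 0.5, 0], [0, 0, 0], 0],
    [[0.7, 0.5, 0], [0, 0, 0], 0],
    [[0.7, 0.5, 0], [0, 0, 0], 0],
    [[0.7, 0.5, 0], [0, 0, 0], 0],
    [[0.7, 0.5, 0], [0, 0, 0], 0],
    [[0.7, 0.5, 0], [0, 0, 0], 0],
    [[0.7, 0.5, 0], [0, 0, 0], 0],
    [[0.7, 0.5, 0], [0, 0, 0], 0],
    [[0.7, 0.5, 0], [0, 0, 0], 0],
    [[0.7, 0.5, 0], [0, 0, 0], 0],
    [[0, 0, 0], [0, 0, 0], 0]
  ]
}}

```text
time_s: 5.83
position: [0.5804, 0.0441, 0.2228]
tcp_rot: [[-0.101, 0.995, 0.003], [0.995, 0.101, 0.002], [0.001, 0.003, -1.0]]
force: [0.3, -0.2, 0.3]
opening: 1.001
grasp_force: 0.0
```

```bash
cat >> h.py <<'E'
def go(x,y,z,yaw=None,p0=None):
    s=read_state();R=np.array(s["tcp_rot"]);d=np.array([x,y,z])-(s["position"] if p0 is None else p0)
    cy=np.degrees(np.arctan2(R[1,0],R[0,0]))
    print("t",round(s["time_s"],2),"pos",np.round(s["position"],4),"yaw",round(cy,2),"tilt",np.round(R[:2,2],4),"op",round(s["opening"],3),"F",np.round(s["force"],1),"units",np.round(R.T@d/.03,3),"" if yaw is None else ("turn",round(-(yaw-cy)/120,4)))
E
cat > m3.py <<'E'
from h import *
np.set_printoptions(precision=4,suppress=True)
go(.616,.1015,.22,95.6)
t=capture("top");s=capture("side")
save(s,"s1")
print(px(pinpoint(s,"jar")[0]["xy"]), proj(s,[[.616,.1015,.06],[.616,.1015,.124]]), proj(t,[[.616,.1015,.124]]))
E
python3 m3.py
```

```text
t 5.83 pos [0.5804 0.0441 0.2228] yaw 95.82 tilt [0.0032 0.0017] op 1.001 F [ 0.3 -0.2  0.3] units [1.781 1.375 0.1  ] ('turn', np.float64(0.0019))
[339.392 262.224] [[338.7581 262.5629]
 [340.104  248.7794]] [[313.1042 224.9759]]
```

Call:
{"name": "move_arm", "arguments": {
  "increments": [
    [[0.6, 0.46, 0], [0, 0, 0], 0],
    [[0.6, 0.46, 0], [0, 0, 0], 0],
    [[0.58, 0.46, 0], [0, 0, 0.002], 0],
    [[0, 0, 0.5], [0, 0, 0], 0],
    [[0, 0, 0.6], [0, 0, 0], 0],
    [[0, 0, 0.6], [0, 0, 0], 0],
    [[0, 0, 0.6], [0, 0, 0], 0],
    [[0, 0, 0.6], [0, 0, 0], 0],
    [[0, 0, 0.6], [0, 0, 0], 0],
    [[0, 0, 0.6], [0, 0, 0], 0],
    [[0, 0, 0.5], [0, 0, 0], 0],
    [[0, 0, 0.32], [0, 0, 0], 0],
    [[0, 0, 0], [0, 0, 0], 0],
    [[0, 0, 0], [0, 0, 0], 0.2]
  ]
}}

```text
time_s: 7.15
position: [0.6138, 0.0969, 0.0749]
tcp_rot: [[-0.093, 0.996, -0.001], [0.996, 0.093, -0.0], [-0.0, -0.001, -1.0]]
force: [0.9, 0.1, 0.2]
opening: 0.977
grasp_force: 0.0
```

```bash
python3 - <<'E'
from h import *
go(.616,.1015,.075,95.6)
s=capture("side");t=capture("top")
cv2.imwrite("pics/s1.png",np.hstack([cv2.resize(s["img"][200:340,270:410],(400,400)),cv2.resize(t["img"][180:280,260:400],(400,400))])[:,:,::-1])
E
```

```text
t 7.15 pos [0.6138 0.0969 0.0749] yaw 95.33 tilt [-0.0009 -0.0001] op 0.977 F [0.9 0.1 0.2] units [ 0.146  0.088 -0.005] ('turn', np.float64(-0.0023))
```

View pics/s1.png

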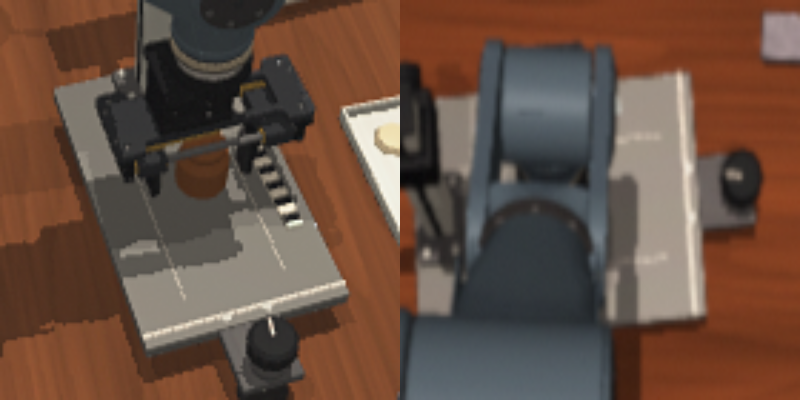

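The crop shows the jar at about (200,165) between the open fingers, with the scale bar clear of the right finger. I'll close and lift.

Call:
{"name": "move_arm", "arguments": {
  "increments": [
    [[0.15, 0.08, 0], [0, 0, 0], 0.2],
    [[0, 0, 0], [0, 0, 0], 0.5],
    [[0, 0, 0], [0, 0, 0], 0.5],
    [[0, 0, 0], [0, 0, 0], 0.7],
    [[0, 0, 0], [0, 0, 0], 0.7],
    [[0, 0, 0], [0, 0, 0], 0.7],
    [[0, 0, 0], [0, 0, 0], 0.7],
    [[0, 0, -0.4], [0, 0, 0], 0.7],
    [[0, 0, -0.6], [0, 0, 0], 0.7],
    [[0, 0, -0.6], [0, 0, 0], 0.7],
    [[0, 0, -0.6], [0, 0, 0], 0.7],
    [[0, 0, -0.4], [0, 0, 0], 0.7],
    [[0, 0, 0], [0, 0, 0], 0.7]
  ]
}}

```text
time_s: 8.33
position: [0.6176, 0.1024, 0.1561]
tcp_rot: [[-0.094, 0.996, 0.005], [0.996, 0.094, -0.0], [-0.001, 0.005, -1.0]]
force: [0.8, 0.3, -0.9]
opening: 0.586
grasp_force: 30.0
```

```bash
python3 - <<'E'
from h import *
print(read_state()["grasp_force"])
go(.625,-.272,.15,95.6)
E
```

```text
30.002942290739156
t 8.33 pos [0.6176 0.1024 0.1561] yaw 95.39 tilt [ 0.0053 -0.0001] op 0.586 F [ 0.8  0.3 -0.9] units [-12.448  -0.928   0.207] ('turn', np.float64(-0.0018))
```

Call:
{"name": "move_arm", "arguments": {
  "increments": [
    [[-0.5, -0.05, 0], [0, 0, -0.002], 0.7],
    [[-0.7, -0.05, 0], [0, 0, 0], 0.7],
    [[-0.7, -0.05, 0], [0, 0, 0], 0.7],
    [[-0.7, -0.05, 0], [0, 0, 0], 0.7],
    [[-0.7, -0.05, 0], [0, 0, 0], 0.7],
    [[-0.7, -0.05, 0], [0, 0, 0], 0.7],
    [[-0.7, -0.05, 0], [0, 0, 0], 0.7],
    [[-0.7, -0.05, 0], [0, 0, 0], 0.7],
    [[-0.7, -0.05, 0], [0, 0, 0], 0.7],
    [[-0.7, -0.05, 0], [0, 0, 0], 0.7],
    [[-0.7, -0.05, 0], [0, 0, 0], 0.7],
    [[-0.7, -0.05, 0], [0, 0, 0], 0.7],
    [[-0.7, -0.05, 0], [0, 0, 0], 0.7],
    [[-0.7, -0.05, 0], [0, 0, 0], 0.7],
    [[-0.7, -0.05, 0], [0, 0, 0], 0.7],
    [[-0.7, -0.05, 0], [0, 0, 0], 0.7],
    [[-0.7, -0.05, 0], [0, 0, 0], 0.7],
    [[-0.5, -0.05, 0], [0, 0, 0], 0.7],
    [[-0.2, -0.04, 0], [0, 0, 0], 0.7],
    [[0, 0, 0], [0, 0, 0], 0.7]
  ]
}}

```text
time_s: 10.0
position: [0.6237, -0.2718, 0.1521]
tcp_rot: [[-0.096, 0.995, -0.001], [0.995, 0.096, 0.001], [0.001, -0.001, -1.0]]
force: [0.5, -0.3, -1.9]
opening: 0.588
grasp_force: 30.0
```

```bash
python3 - <<'E'
from h import *
go(.625,-.272,.028,95.6)
s=capture("side");t=capture("top")
save(s,"s2")
np.set_printoptions(precision=4,suppress=True)
a=pinpoint(s,"tray");print([px(i["xy"]) for i in a], proj(s,[[.6250,-.3137,0]]))
E
```

```text
t 10.0 pos [ 0.6237 -0.2718  0.1521] yaw 95.51 tilt [-0.0011  0.0005] op 0.588 F [ 0.5 -0.3 -1.9] units [-0.014  0.047  4.137] ('turn', np.float64(-0.0007))
[array([382.4  , 415.584]), array([362.496, 325.68 ])] [[382.9804 415.4048]]
```

View pics/s2.png

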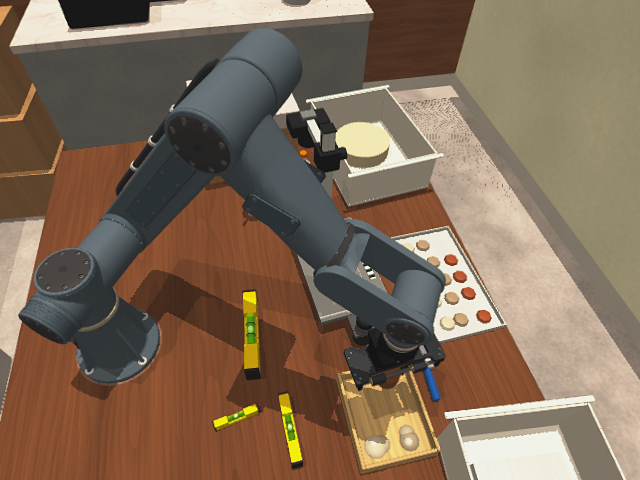

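The side picture shows the jar held over the empty half of the tray at about (385,375), with the shells at (377,445) and (408,436) clear of it. I'll lower it.

Call:
{"name": "move_arm", "arguments": {
  "increments": [
    [[0, 0.04, 0.4], [0, 0, 0], 0.7],
    [[0, 0, 0.6], [0, 0, 0], 0.7],
    [[0, 0, 0.6], [0, 0, 0], 0.7],
    [[0, 0, 0.6], [0, 0, 0], 0.7],
    [[0, 0, 0.6], [0, 0, 0], 0.7],
    [[0, 0, 0.6], [0, 0, 0], 0.7],
    [[0, 0, 0.4], [0, 0, 0], 0.7],
    [[0, 0, 0.2], [0, 0, 0], 0.7],
    [[0, 0, 0.1], [0, 0, 0], 0.7],
    [[0, 0, 0.05], [0, 0, 0], 0.7],
    [[0, 0, 0], [0, 0, 0], 0.7],
    [[0, 0, 0], [0, 0, 0], 0.7]
  ]
}}

```text
time_s: 11.15
position: [0.6263, -0.2708, 0.0295]
tcp_rot: [[-0.098, 0.995, 0.002], [0.995, 0.098, -0.001], [-0.001, 0.002, -1.0]]
force: [-0.0, -0.2, -1.4]
opening: 0.586
grasp_force: 30.0
```

Call:
{"name": "move_arm", "arguments": {
  "increments": [
    [[0, 0, 0.05], [0, 0, 0], 0.7],
    [[0, 0, 0.05], [0, 0, 0], 0.7],
    [[0, 0, 0.03], [0, 0, 0], 0.7],
    [[0, 0, 0], [0, 0, 0], 0.7],
    [[0, 0, 0], [0, 0, 0], 0.7]
  ]
}}

```text
time_s: 11.57
position: [0.6255, -0.2705, 0.0246]
tcp_rot: [[-0.098, 0.995, -0.0], [0.995, 0.098, 0.0], [0.0, -0.0, -1.0]]
force: [0.5, -0.6, -0.8]
opening: 0.587
grasp_force: 30.0
```

Call:
{"name": "move_arm", "arguments": {
  "increments": [
    [[0, 0, 0.03], [0, 0, 0], 0.7],
    [[0, 0, 0.02], [0, 0, 0], 0.7],
    [[0, 0, 0], [0, 0, 0], 0.7]
  ]
}}

```text
time_s: 11.82
position: [0.6255, -0.2704, 0.0244]
tcp_rot: [[-0.098, 0.995, 0.0], [0.995, 0.098, -0.0], [-0.0, 0.0, -1.0]]
force: [-1.9, 0.9, 4.8]
opening: 0.587
grasp_force: 30.0
```

Call:
{"name": "move_arm", "arguments": {
  "increments": [
    [[0, 0, 0], [0, 0, 0], 0.3],
    [[0, 0, 0], [0, 0, 0], 0.2],
    [[0, 0, 0], [0, 0, 0], 0.1],
    [[0, 0, 0], [0, 0, 0], 0],
    [[0, 0, 0], [0, 0, 0], 0],
    [[0, 0, 0], [0, 0, 0], 0],
    [[0, 0, -0.2], [0, 0, 0], 0],
    [[0, 0, -0.5], [0, 0, 0], 0],
    [[0, 0, -0.7], [0, 0, 0], 0],
    [[0, 0, -0.7], [0, 0, 0], 0],
    [[0, 0, -0.7], [0, 0, 0], 0],
    [[0, 0, -0.7], [0, 0, 0], 0],
    [[0, 0, -0.4], [0, 0, 0], 0],
    [[0, 0, 0], [0, 0, 0], 0]
  ]
}}

```text
time_s: 12.98
position: [0.6275, -0.2716, 0.1439]
tcp_rot: [[-0.098, 0.995, 0.006], [0.995, 0.098, -0.004], [-0.004, 0.006, -1.0]]
force: [0.2, -0.4, 0.5]
opening: 0.999
grasp_force: 0.0
```

```bash
python3 - <<'E'
from h import *
np.set_printoptions(precision=4,suppress=True)
go(.402,-.302,.14,93)
s=capture("side")
print([(px(i["xy"]),i["confidence"]) for i in pinpoint(s,"jar")],proj(s,[[.6255,-.2704,.008]]))
E
```

```text
t 12.98 pos [ 0.6275 -0.2716  0.1439] yaw 95.63 tilt [ 0.006  -0.0038] op 0.999 F [ 0.2 -0.4  0.5] units [-0.271 -7.582  0.088] ('turn', np.float64(0.0219))
[(array([377.984, 399.312]), 0.81)] [[378.2823 396.4915]]
```

Call:
{"name": "move_arm", "arguments": {
  "increments": [
    [[0, -0.4, 0], [0, 0, 0], 0],
    [[-0.02, -0.65, 0], [0, 0, 0], 0],
    [[-0.02, -0.65, 0], [0, 0, 0], 0],
    [[-0.03, -0.65, 0], [0, 0, 0], 0],
    [[-0.03, -0.65, 0], [0, 0, 0], 0],
    [[-0.03, -0.65, 0], [0, 0, 0], 0],
    [[-0.03, -0.65, 0], [0, 0, 0], 0],
    [[-0.03, -0.65, 0], [0, 0, 0], 0],
    [[-0.03, -0.65, 0], [0, 0, 0], 0],
    [[-0.03, -0.65, 0], [0, 0, 0], 0],
    [[-0.02, -0.65, 0], [0, 0, 0], 0],
    [[0, -0.5, 0], [0, 0, 0], 0],
    [[0, -0.18, 0], [0, 0, 0.022], 0],
    [[0, 0, 0], [0, 0, 0], 0],
    [[0, 0, 0], [0, 0, 0], 0]
  ]
}}

```text
time_s: 14.33
position: [0.3994, -0.3003, 0.139]
tcp_rot: [[-0.052, 0.999, -0.001], [0.999, 0.052, 0.002], [0.002, -0.001, -1.0]]
force: [0.8, 0.3, -0.3]
opening: 1.003
grasp_force: 0.0
```

```bash
python3 - <<'E'
from h import *
np.set_printoptions(precision=4,suppress=True)
go(.402,-.302,.01,93)
s=capture("side");t=capture("top")
print([(px(i["xy"]),i["confidence"]) for i in pinpoint(s,"level")],proj(s,[[.402,-.302,.0],[.402,-.302,.04]]))
cv2.imwrite("pics/s3.png",cv2.resize(s["img"][340:480,220:420],(800,560))[:,:,::-1])
j=[(px(i["xy"]),i["confidence"]) for i in pinpoint(t,"jar")];print(j,proj(t,[[.6255,-.2704,.008]]))
E
```

```text
t 14.33 pos [ 0.3994 -0.3003  0.139 ] yaw 93.0 tilt [-0.0014  0.0018] op 1.003 F [ 0.8  0.3 -0.3] units [-0.068  0.088  4.3  ] ('turn', np.float64(-0.0))
[(array([291.968, 430.176]), 0.87), (array([238.528, 417.696]), 0.7), (array([366.08 , 264.624]), 0.67), (array([248.832, 337.584]), 0.56)] [[289.8036 430.2409]
 [289.2722 425.1906]]
[(array([426.688, 232.704]), 0.5)] [[426.717  230.8906]]
```

View pics/s3.png

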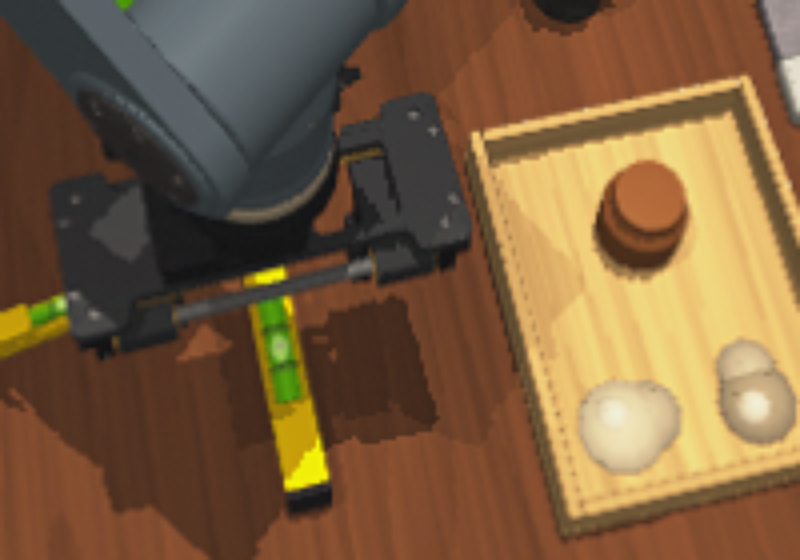

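The crop shows the jar upright in the tray at (645,215) and the middle-sized level under the open gripper at (285,380). The small level is off to the left at (30,325).

Call:
{"name": "move_arm", "arguments": {
  "increments": [
    [[-0.05, 0.1, 0.4], [0, 0, 0], 0.3],
    [[0, 0, 0.6], [0, 0, 0], 0.3],
    [[0, 0, 0.6], [0, 0, 0], 0.3],
    [[0, 0, 0.6], [0, 0, 0], 0.3],
    [[0, 0, 0.6], [0, 0, 0], 0.3],
    [[0, 0, 0.6], [0, 0, 0], 0.3],
    [[0, 0, 0.4], [0, 0, 0], 0.3],
    [[0, 0, 0.25], [0, 0, 0], 0.3],
    [[0, 0, 0.1], [0, 0, 0], 0.3],
    [[0, 0, 0], [0, 0, 0], 0.3],
    [[0, 0, 0], [0, 0, 0], 0.3]
  ]
}}

```text
time_s: 15.45
position: [0.4035, -0.3023, 0.0159]
tcp_rot: [[-0.052, 0.999, 0.001], [0.999, 0.052, -0.001], [-0.001, 0.0, -1.0]]
force: [-0.1, 0.0, -0.1]
opening: 0.698
grasp_force: 0.0
```

```bash
python3 - <<'E'
from h import *
go(.402,-.302,.01,93)
E
```

```text
t 15.45 pos [ 0.4035 -0.3023  0.0159] yaw 93.01 tilt [ 0.0005 -0.0006] op 0.698 F [-0.1  0.  -0.1] units [ 0.014 -0.049  0.196] ('turn', np.float64(0.0001))
```

Call:
{"name": "move_arm", "arguments": {
  "increments": [
    [[0, 0, 0.1], [0, 0, 0], 0.3],
    [[0, 0, 0.07], [0, 0, 0], 0.3],
    [[0, 0, 0], [0, 0, 0], 0.6],
    [[0, 0, 0], [0, 0, 0], 0.9],
    [[0, 0, 0], [0, 0, 0], 1],
    [[0, 0, 0], [0, 0, 0], 1],
    [[0, 0, 0], [0, 0, 0], 1],
    [[0, 0, 0], [0, 0, 0], 1],
    [[0, 0, 0], [0, 0, 0], 1],
    [[0, 0, -0.2], [0, 0, 0], 1],
    [[0, 0, -0.5], [0, 0, 0], 1],
    [[0, 0, -0.6], [0, 0, 0], 1],
    [[0, 0, -0.7], [0, 0, 0], 1],
    [[0, 0, -0.7], [0, 0, 0], 1],
    [[0, 0, -0.7], [0, 0, 0], 1],
    [[0, 0, -0.7], [0, 0, 0], 1],
    [[0, 0, -0.6], [0, 0, 0], 1],
    [[0, 0, -0.3], [0, 0, 0], 1],
    [[0, 0, 0], [0, 0, 0], 1]
  ]
}}

```text
time_s: 17.03
position: [0.4038, -0.3027, 0.1622]
tcp_rot: [[-0.052, 0.999, 0.003], [0.999, 0.052, -0.003], [-0.003, 0.002, -1.0]]
force: [0.2, -0.1, -3.7]
opening: 0.274
grasp_force: 29.9
```

```bash
python3 - <<'E'
from h import *
np.set_printoptions(precision=4,suppress=True)
go(.608,.091,.16,95.6)
s=capture("side")
print([(px(i["xy"]),round(i["confidence"],2)) for i in pinpoint(s,"level")],proj(s,[[.4035,-.3023,.15]]))
cv2.imwrite("pics/s4.png",cv2.resize(s["img"][300:480,200:440],(800,600))[:,:,::-1])
E
```

```text
t 17.03 pos [ 0.4038 -0.3027  0.1622] yaw 92.99 tilt [ 0.0025 -0.0028] op 0.274 F [ 0.2 -0.1 -3.7] units [12.751  7.483  0.054] ('turn', np.float64(-0.0217))
[(array([248.32 , 335.184]), 0.93), (array([291.584, 407.616]), 0.81), (array([239.872, 419.52 ]), 0.77)] [[288.3642 409.4773]]
```

View pics/s4.png

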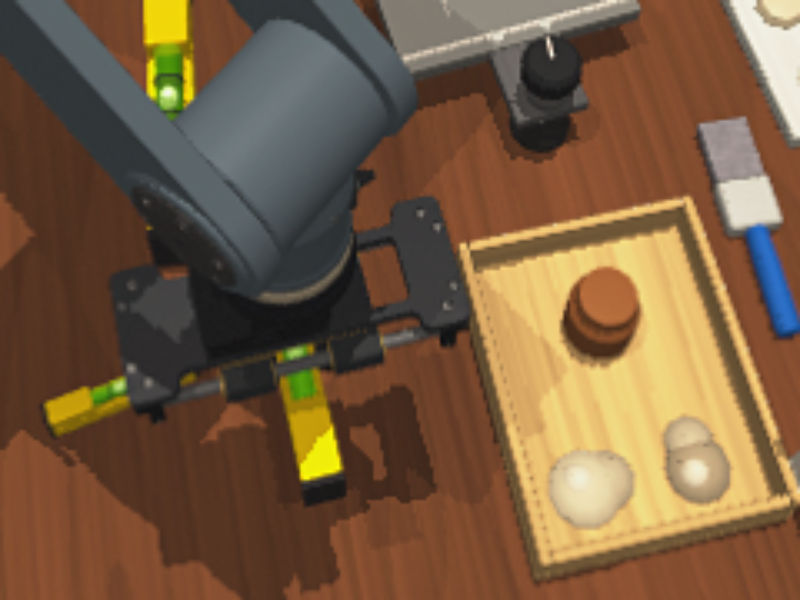

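The level is held by its middle, with its black end at (322,487), and the jar and shells are undisturbed. I'll carry it to the board.

Call:
{"name": "move_arm", "arguments": {
  "increments": [
    [[0.3, 0.2, 0], [0, 0, 0], 1],
    [[0.6, 0.35, 0], [0, 0, 0], 1],
    [[0.6, 0.35, 0], [0, 0, 0], 1],
    [[0.6, 0.35, 0], [0, 0, 0], 1],
    [[0.6, 0.35, 0], [0, 0, 0], 1],
    [[0.6, 0.35, 0], [0, 0, 0], 1],
    [[0.6, 0.35, 0], [0, 0, 0], 1],
    [[0.6, 0.35, 0], [0, 0, 0], 1],
    [[0.6, 0.35, 0], [0, 0, 0], 1],
    [[0.6, 0.35, 0], [0, 0, 0], 1],
    [[0.6, 0.35, 0], [0, 0, 0], 1],
    [[0.6, 0.35, 0], [0, 0, 0], 1],
    [[0.6, 0.35, 0], [0, 0, 0], 1],
    [[0.6, 0.35, 0], [0, 0, 0], 1],
    [[0.6, 0.35, 0], [0, 0, 0], 1],
    [[0.6, 0.35, 0], [0, 0, 0], 1],
    [[0.6, 0.35, 0], [0, 0, 0], 1],
    [[0.6, 0.35, 0], [0, 0, 0], 1],
    [[0.6, 0.35, 0], [0, 0, 0], 1],
    [[0.6, 0.35, 0], [0, 0, 0], 1]
  ]
}}

```text
time_s: 18.8
position: [0.5889, 0.0611, 0.1583]
tcp_rot: [[-0.052, 0.999, -0.004], [0.999, 0.052, 0.001], [0.001, -0.004, -1.0]]
force: [-0.4, 0.5, -4.7]
opening: 0.277
grasp_force: 29.9
```

Call:
{"name": "move_arm", "arguments": {
  "increments": [
    [[0.6, 0.35, 0], [0, 0, 0], 1],
    [[0.4, 0.3, 0], [0, 0, 0], 1],
    [[0.1, 0.1, 0], [0, 0, -0.022], 1],
    [[0, 0, 0], [0, 0, 0], 1],
    [[0, 0, 0], [0, 0, 0], 1]
  ]
}}

```text
time_s: 19.22
position: [0.6093, 0.0941, 0.1585]
tcp_rot: [[-0.098, 0.995, -0.004], [0.995, 0.098, 0.0], [0.0, -0.004, -1.0]]
force: [0.6, 0.3, -4.3]
opening: 0.271
grasp_force: 29.9
```

```bash
python3 - <<'E'
from h import *
np.set_printoptions(precision=4,suppress=True)
go(.608,.091,.073,95.6)
s=capture("side");t=capture("top")
X,e=tri(t,px(pinpoint(t,"board_mid")[0]["xy"]),s,px(pinpoint(s,"board_mid")[0]["xy"]));print(X,e)
print([(px(i["xy"]),round(i["confidence"],2)) for i in pinpoint(s,"level")],proj(s,[[.608,.091,.15]]))
E
```

```text
t 19.22 pos [0.6093 0.0941 0.1585] yaw 95.63 tilt [-0.0041  0.0001] op 0.271 F [ 0.6  0.3 -4.3] units [-0.099 -0.042  2.851] ('turn', np.float64(0.0002))Traceback (most recent call last):
  File "<stdin>", line 5, in <module>
IndexError: list index out of range
```

Call:
{"name": "move_arm", "arguments": {
  "increments": [
    [[-0.1, -0.04, 0.4], [0, 0, 0], 1],
    [[0, 0, 0.6], [0, 0, 0], 1],
    [[0, 0, 0.6], [0, 0, 0], 1],
    [[0, 0, 0.5], [0, 0, 0], 1],
    [[0, 0, 0.35], [0, 0, 0], 1],
    [[0, 0, 0.2], [0, 0, 0], 1],
    [[0, 0, 0.1], [0, 0, 0], 1],
    [[0, 0, 0], [0, 0, 0], 1],
    [[0, 0, 0], [0, 0, 0], 1]
  ]
}}

```text
time_s: 20.12
position: [0.6105, 0.09, 0.0786]
tcp_rot: [[-0.098, 0.995, 0.001], [0.995, 0.098, -0.0], [-0.0, 0.001, -1.0]]
force: [1.1, -0.9, -4.2]
opening: 0.278
grasp_force: 29.9
```

Call:
{"name": "move_arm", "arguments": {
  "increments": [
    [[0, 0, 0.1], [0, 0, 0], 1],
    [[0, 0, 0.07], [0, 0, 0], 1],
    [[0, 0, 0.04], [0, 0, 0], 1],
    [[0, 0, 0.03], [0, 0, 0], 1],
    [[0, 0, 0], [0, 0, 0], 1],
    [[0, 0, 0], [0, 0, 0], 1]
  ]
}}

```text
time_s: 20.62
position: [0.6099, 0.0902, 0.0708]
tcp_rot: [[-0.098, 0.995, -0.0], [0.995, 0.098, 0.0], [0.0, -0.0, -1.0]]
force: [-0.9, 0.2, -3.6]
opening: 0.27
grasp_force: 29.9
```

Call:
{"name": "move_arm", "arguments": {
  "increments": [
    [[0, 0, 0.03], [0, 0, 0], 1],
    [[0, 0, 0.03], [0, 0, 0], 1],
    [[0, 0, 0], [0, 0, 0], 1],
    [[0, 0, 0], [0, 0, 0], 1]
  ]
}}

```text
time_s: 20.95
position: [0.6102, 0.09, 0.0695]
tcp_rot: [[-0.098, 0.995, 0.001], [0.995, 0.098, -0.0], [-0.0, 0.001, -1.0]]
force: [-0.7, -1.3, 1.9]
opening: 0.274
grasp_force: 29.9
```

Call:
{"name": "move_arm", "arguments": {
  "increments": [
    [[0, 0, 0], [0, 0, 0], 0.6],
    [[0, 0, 0], [0, 0, 0], 0.4],
    [[0, 0, 0], [0, 0, 0], 0.4],
    [[0, 0, 0], [0, 0, 0], 0.4],
    [[0, 0, 0], [0, 0, 0], 0.4],
    [[0, 0, -0.2], [0, 0, 0], 0.4],
    [[0, 0, -0.6], [0, 0, 0], 0.4],
    [[0, 0, -0.7], [0, 0, 0], 0.2],
    [[0, 0, -0.7], [0, 0, 0], 0],
    [[0, 0, -0.6], [0, 0, 0], 0],
    [[-0.5, 0, 0], [0, 0, 0], 0],
    [[-0.7, 0, 0], [0, 0, 0], 0],
    [[-0.7, 0, 0], [0, 0, 0], 0],
    [[-0.7, 0, 0], [0, 0, 0], 0],
    [[-0.7, 0, 0], [0, 0, 0], 0],
    [[-0.7, 0, 0], [0, 0, 0], 0],
    [[-0.7, 0, 0], [0, 0, 0], 0],
    [[-0.7, 0, 0], [0, 0, 0], 0],
    [[-0.7, 0, 0], [0, 0, 0], 0],
    [[-0.4, 0, 0], [0, 0, 0], 0]
  ]
}}

```text
time_s: 22.62
position: [0.6288, -0.1071, 0.1523]
tcp_rot: [[-0.096, 0.995, -0.0], [0.995, 0.096, -0.001], [-0.001, -0.0, -1.0]]
force: [-0.3, -0.2, -0.4]
opening: 0.997
grasp_force: 0.0
```

Call:
{"name": "move_arm", "arguments": {
  "increments": [
    [[0, 0, 0], [0, 0, 0], 0],
    [[0, 0, 0], [0, 0, 0], 0]
  ]
}}

```text
time_s: 22.78
position: [0.6285, -0.1044, 0.1524]
tcp_rot: [[-0.096, 0.995, -0.001], [0.995, 0.096, 0.001], [0.001, -0.001, -1.0]]
force: [-0.2, 0.4, 0.3]
opening: 1.0
grasp_force: 0.0
```

```bash
cat > m4.py <<'E'
from h import *
import sys
np.set_printoptions(precision=4,suppress=True)
go(.6265,-.104,.0755,95.6)
s=capture("side");t=capture("top")
for n in ("level","bubble","board_mid","foot_knob","knob_grip"):
    for k,p in (("s",s),("t",t)): print(n,k,[(px(i["xy"]).round(1),round(i["confidence"],2)) for i in pinpoint(p,n)[:4]])
print(proj(s,[[.6265,-.104,.094],[.61,.09,.06]]),proj(t,[[.6265,-.104,.094],[.61,.09,.06]]))
a=cv2.resize(s["img"][190:350,270:410],(400,457),interpolation=cv2.INTER_CUBIC);b=cv2.resize(t["img"][190:280,255:345],(400,457),interpolation=cv2.INTER_CUBIC)
cv2.imwrite(f"pics/{sys.argv[1]}.png",np.hstack([a,b])[:,:,::-1])
E
python3 m4.py s5
```

```text
t 22.78 pos [ 0.6285 -0.1044  0.1524] yaw 95.53 tilt [-0.001   0.0009] op 1.0 F [-0.2  0.4  0.3] units [ 0.016 -0.063  2.564] ('turn', np.float64(-0.0006))
level s [(array([247.9, 337.2]), 0.74), (array([240.1, 420.5]), 0.65), (array([339.4, 264.5]), 0.58)]
level t [(array([316. , 229.9]), 0.83), (array([190.8, 236.9]), 0.58), (array([416.6, 334.5]), 0.57)]Traceback (most recent call last):
  File "m4.py", line 7, in <module>
    for k,p in (("s",s),("t",t)): print(n,k,[(px(i["xy"]).round(1),round(i["confidence"],2)) for i in pinpoint(p,n)[:4]])
                                                                                                      ~~~~~~~~^^^^^
ValueError: it knows: board, board_mid, brush_cup, column_top, foot_knob, glue, jar, knob_grip, level, scale_bar, scrub_brush, shell, tray
```

```bash
sed -i 's/"level","bubble",/"level",/' m4.py; python3 m4.py s5
```

```text
t 22.98 pos [ 0.6287 -0.1026  0.1529] yaw 95.71 tilt [-0.0005  0.0005] op 1.0 F [ 0.4  0.3 -0.6] units [-0.042 -0.077  2.579] ('turn', np.float64(0.0009))
level s [(array([238.7, 419.6]), 0.67), (array([340.5, 264.8]), 0.65), (array([250.6, 336.3]), 0.6)]
level t [(array([420. , 336.1]), 0.73)]
board_mid s [(array([337.2, 266.8]), 0.76), (array([408.9, 440.9]), 0.66)]
board_mid t [(array([315.7, 229.5]), 0.93)]
foot_knob s []
foot_knob t []
knob_grip s [(array([363.8, 314.3]), 0.8), (array([378.9, 445.1]), 0.62)]
knob_grip t []
[[363.4777 319.4068]
 [337.6762 266.1542]] [[379.0042 224.632 ]
 [317.3243 230.823 ]]
```

View pics/s5.png

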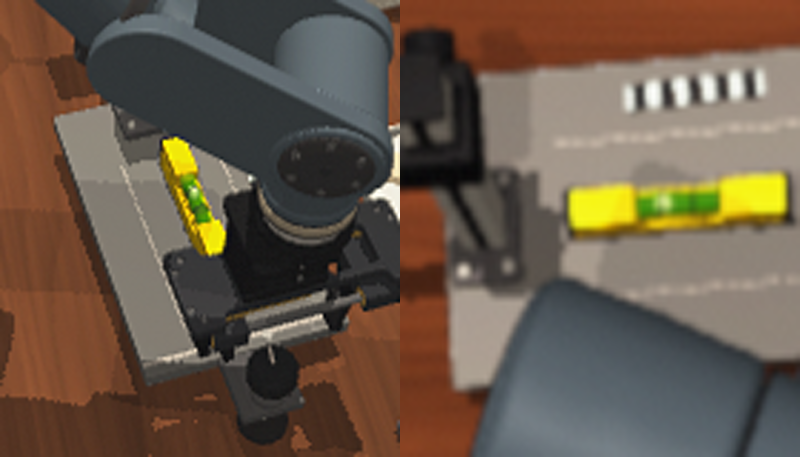

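The level lies between the white lines with its vial in the middle, and the bubble at about (660,203) in the crop is towards the column end. I'll measure the bubble from the top camera and then grip the knob.

```bash
cat > bub.py <<'E'
from h import *
np.set_printoptions(precision=1,suppress=True,linewidth=200)
def prof(p,c=(.610,.090),yaw=95.6,z=.099):
    a=np.radians(yaw);u=np.array([np.cos(a),np.sin(a),0]);v=np.array([np.sin(a),-np.cos(a),0])
    s=np.arange(-.09,.0901,.002);w=np.arange(-.004,.0041,.002)
    P=np.array([c[0],c[1],z])+s[:,None,None]*u+w[None,:,None]*v
    q=proj(p,P.reshape(-1,3)).astype(np.float32).reshape(len(s),len(w),2)
    I=cv2.remap(p["img"],q[...,0],q[...,1],cv2.INTER_CUBIC).astype(float)
    return s*1000,I
if __name__=="__main__":
    t=capture("top")
    s,I=prof(t)
    M=I.mean(1)
    for i in range(0,len(s)): print(int(s[i]),M[i].round().astype(int),end=" ; " if i%5 else "\n")
E
python3 bub.py
```

```text
-90 [141 130 120]
-88 [141 129 119] ; -86 [142 130 121] ; -83 [136 124 115] ; -81 [121 111 104] ; -79 [92 84 77]
-77 [98 92 48] ; -75 [165 160  33] ; -73 [226 223  23] ; -71 [246 244  22] ; -69 [250 247  22]
-67 [247 245  21] ; -65 [247 245  21] ; -63 [247 245  21] ; -61 [247 245  21] ; -59 [247 245  22]
-57 [247 245  23] ; -55 [247 245  24] ; -53 [247 245  23] ; -51 [247 245  23] ; -49 [247 245  24]
-47 [247 245  24] ; -45 [247 245  25] ; -43 [247 244  25] ; -41 [247 242  25] ; -39 [247 242  23]
-37 [247 242  24] ; -35 [248 242  24] ; -33 [245 236  24] ; -31 [238 223  22] ; -29 [192 191  20]
-27 [139 163  19] ; -25 [123 164  21] ; -23 [119 168  22] ; -21 [119 168  21] ; -19 [117 166  20]
-17 [117 166  20] ; -15 [114 165  20] ; -13 [108 155  21] ; -11 [103 145  22] ; -9 [100 140  23]
-7 [106 149  20] ; -5 [111 161  18] ; -3 [109 161  18] ; -1 [105 159  20] ; 0 [103 159  22]
2 [111 163  29] ; 4 [139 181  51] ; 6 [171 204  77] ; 8 [191 215 100] ; 10 [190 210 105]
12 [177 198  97] ; 14 [165 195  79] ; 16 [153 193  60] ; 18 [130 176  38] ; 20 [114 166  23]
22 [112 165  21] ; 24 [108 164  20] ; 26 [113 160  18] ; 28 [127 156  16] ; 30 [175 173  14]
32 [225 202  15] ; 34 [243 224  18] ; 36 [250 232  17] ; 38 [247 230  16] ; 40 [247 232  17]
42 [247 236  19] ; 44 [247 239  20] ; 46 [247 242  22] ; 48 [247 245  23] ; 50 [247 245  24]
52 [247 245  24] ; 54 [247 245  25] ; 56 [247 245  25] ; 58 [247 246  25] ; 60 [247 246  26]
62 [247 245  25] ; 64 [247 245  26] ; 66 [247 246  27] ; 68 [247 246  27] ; 70 [248 247  27]
72 [246 245  28] ; 74 [237 236  29] ; 76 [184 182  38] ; 78 [110 106  53] ; 80 [96 89 79]
82 [121 111 104] ; 84 [135 124 115] ; 86 [137 126 117] ; 88 [127 117 109] ; 90 [117 109 101]
```

Call:
{"name": "move_arm", "arguments": {
  "increments": [
    [[0, -0.06, 0.4], [0, 0, 0], 0],
    [[0, 0, 0.5], [0, 0, 0], 0],
    [[0, 0, 0.5], [0, 0, 0], 0],
    [[0, 0, 0.5], [0, 0, 0], 0],
    [[0, 0, 0.4], [0, 0, 0], 0],
    [[0, 0, 0.25], [0, 0, 0], 0],
    [[0, 0, 0], [0, 0, 0], 0],
    [[0, 0, 0], [0, 0, 0], 0],
    [[0, 0, 0], [0, 0, 0], 0]
  ]
}}

```text
time_s: 24.28
position: [0.6279, -0.1043, 0.0772]
tcp_rot: [[-0.098, 0.995, 0.001], [0.995, 0.098, -0.0], [-0.001, 0.001, -1.0]]
force: [0.1, -0.3, 0.1]
opening: 1.001
grasp_force: 0.0
```

Call:
{"name": "move_arm", "arguments": {
  "increments": [
    [[0, 0, 0.06], [0, 0, 0], 0.3],
    [[0, 0, 0], [0, 0, 0], 0.5],
    [[0, 0, 0], [0, 0, 0], 0.7],
    [[0, 0, 0], [0, 0, 0], 0.8],
    [[0, 0, 0], [0, 0, 0], 0.8],
    [[0, 0, 0], [0, 0, 0], 0.8],
    [[0, 0, 0], [0, 0, 0], 0.8]
  ]
}}

```text
time_s: 24.87
position: [0.6272, -0.1041, 0.0747]
tcp_rot: [[-0.098, 0.995, 0.0], [0.995, 0.098, -0.0], [-0.0, 0.0, -1.0]]
force: [0.5, 0.5, -0.2]
opening: 0.552
grasp_force: 0.6
```

Call:
{"name": "move_arm", "arguments": {
  "increments": [
    [[0, 0, 0], [0, 0, 0], 0.8],
    [[0, 0, 0], [0, 0, 0], 0.8],
    [[0, 0, 0], [0, 0, 0], 0.8]
  ]
}}

```text
time_s: 25.12
position: [0.6295, -0.1039, 0.0748]
tcp_rot: [[-0.098, 0.995, 0.005], [0.995, 0.098, -0.0], [-0.001, 0.005, -1.0]]
force: [5.5, 1.8, -2.7]
opening: 0.494
grasp_force: 30.0
```

Call:
{"name": "move_arm", "arguments": {
  "increments": [
    [[0, 0.06, 0], [0, 0, 0], 0.8],
    [[0, 0, 0], [0, 0, 0.03], 0.8],
    [[0, 0, 0], [0, 0, 0.05], 0.8],
    [[0, 0, 0], [0, 0, 0.05], 0.8],
    [[0, 0, 0], [0, 0, 0.05], 0.8],
    [[0, 0, 0], [0, 0, 0.05], 0.8],
    [[0, 0, 0], [0, 0, 0.05], 0.8],
    [[0, 0, 0], [0, 0, 0.04], 0.8],
    [[0, 0, 0], [0, 0, 0], 0.8],
    [[0, 0, 0], [0, 0, 0], 0.8],
    [[0, 0, 0], [0, 0, 0], 0.8],
    [[0, 0, 0], [0, 0, 0], 0.8]
  ]
}}

```text
time_s: 26.12
position: [0.6301, -0.1041, 0.0748]
tcp_rot: [[0.541, 0.841, 0.002], [0.841, -0.541, -0.0], [0.001, 0.002, -1.0]]
force: [6.1, 0.8, -2.3]
opening: 0.493
grasp_force: 30.0
```

```bash
cat >> bub.py <<'E'
    B=M[:,2];g=np.abs(s)<26;W=np.clip(B-28,0,None)*g
    f=lambda a,b: np.interp(183,M[a:b,0] if M[a,0]<M[b-1,0] else M[a:b,0][::-1], s[a:b] if M[a,0]<M[b-1,0] else s[a:b][::-1])
    i0=int(np.argmin(abs(s+36)));i1=int(np.argmin(abs(s+24)));j0=int(np.argmin(abs(s-25)));j1=int(np.argmin(abs(s-36)))
    print("\nvial edges",f(i0,i1),f(j0,j1),"bubble",(W*s).sum()/W.sum()); print(read_state()["time_s"]); go(.61,.09,.1,95.6)
E
sed -i 's/    for i in range(0,len(s)).*/    pass/' bub.py; python3 bub.py
```

```text
vial edges -29.564202334630295 34.000000000000114 bubble 8.806097887135689
26.1667
t 26.17 pos [ 0.6 -0.1  0.1] yaw 57.26 tilt [ 0. -0.] op 0.494 F [ 5.8  0.5 -2.5] units [ 5.1 -4.1 -0.8] ('turn', np.float64(-0.3195))
```

Call:
{"name": "move_arm", "arguments": {
  "increments": [
    [[0, 0, 0], [0, 0, 0], 0.8],
    [[0, 0, 0], [0, 0, 0], 0.8],
    [[0, 0, 0], [0, 0, 0], 0.8],
    [[0, 0, 0], [0, 0, 0], 0.8],
    [[0, 0, 0], [0, 0, 0], 0.8],
    [[0, 0, 0], [0, 0, 0], 0.8],
    [[0, 0, 0], [0, 0, 0], 0.8],
    [[0, 0, 0], [0, 0, 0], 0.8]
  ]
}}

```text
time_s: 26.83
position: [0.6301, -0.1041, 0.0748]
tcp_rot: [[0.541, 0.841, 0.002], [0.841, -0.541, -0.0], [0.001, 0.002, -1.0]]
force: [5.0, 0.2, -2.8]
opening: 0.492
grasp_force: 30.0
```

```bash
sed -i 's/^    pass/    print(np.c_[s,M][32:62].round().astype(int).tolist())/' bub.py; python3 bub.py
```

```text
[[-26, 124, 161, 22], [-24, 118, 162, 27], [-22, 117, 158, 27], [-20, 114, 153, 29], [-18, 112, 147, 31], [-16, 107, 137, 33], [-14, 100, 123, 38], [-12, 95, 111, 42], [-10, 91, 101, 44], [-8, 92, 98, 47], [-6, 93, 97, 52], [-4, 90, 91, 56], [-2, 85, 84, 61], [0, 76, 77, 63], [2, 69, 72, 65], [4, 63, 67, 67], [6, 59, 66, 70], [8, 59, 65, 71], [10, 60, 66, 72], [12, 61, 68, 74], [14, 63, 69, 75], [16, 63, 71, 77], [18, 65, 73, 78], [20, 66, 74, 80], [22, 67, 75, 81], [24, 68, 76, 82], [26, 68, 76, 82], [28, 68, 77, 83], [30, 69, 79, 84], [32, 71, 80, 85]]

vial edges -29.58139534883715 34.000000000000114 bubble 8.866989768443819
26.8833
t 26.88 pos [ 0.6 -0.1  0.1] yaw 57.26 tilt [ 0. -0.] op 0.493 F [ 5.4  0.6 -2.9] units [ 5.1 -4.1 -0.8] ('turn', np.float64(-0.3195))
```

The arm now hides the vial from the top camera. I'll turn the remaining 38° or so, let go, back off and look.

Call:
{"name": "move_arm", "arguments": {
  "increments": [
    [[0, 0, 0], [0, 0, 0.03], 0.8],
    [[0, 0, 0], [0, 0, 0.05], 0.8],
    [[0, 0, 0], [0, 0, 0.05], 0.8],
    [[0, 0, 0], [0, 0, 0.05], 0.8],
    [[0, 0, 0], [0, 0, 0.05], 0.8],
    [[0, 0, 0], [0, 0, 0.05], 0.8],
    [[0, 0, 0], [0, 0, 0.04], 0.8],
    [[0, 0, 0], [0, 0, 0], 0.8],
    [[0, 0, 0], [0, 0, 0], 0.8],
    [[0, 0, 0], [0, 0, 0], 0.8],
    [[0, 0, 0], [0, 0, 0], 0.4],
    [[0, 0, 0], [0, 0, 0], 0.2],
    [[0, 0, 0], [0, 0, 0], 0],
    [[0, 0, 0], [0, 0, 0], 0],
    [[0, 0, 0], [0, 0, 0], 0],
    [[0, 0, -0.5], [0, 0, 0], 0],
    [[0, 0, -0.7], [0, 0, 0], 0],
    [[0, 0, -0.7], [0, 0, 0], 0],
    [[0, 0, -0.6], [0, 0, 0], 0],
    [[0, 0, 0], [0, 0, 0], 0]
  ]
}}

```text
time_s: 28.55
position: [0.6313, -0.1047, 0.1537]
tcp_rot: [[0.946, 0.323, 0.007], [0.323, -0.946, -0.003], [0.006, 0.005, -1.0]]
force: [0.1, -0.4, 0.2]
opening: 0.999
grasp_force: 0.0
```

Call:
{"name": "move_arm", "arguments": {
  "increments": [
    [[0, 0, 0], [0, 0, -0.05], 0],
    [[0, 0, 0], [0, 0, -0.05], 0],
    [[0, 0, 0], [0, 0, -0.05], 0],
    [[0, 0, 0], [0, 0, -0.05], 0],
    [[0, 0, 0], [0, 0, -0.05], 0],
    [[0, 0, 0], [0, 0, -0.05], 0],
    [[0, 0, 0], [0, 0, 0], 0],
    [[0, 0, 0], [0, 0, 0], 0]
  ]
}}

```text
time_s: 29.22
position: [0.6283, -0.1038, 0.1488]
tcp_rot: [[0.578, 0.816, -0.002], [0.816, -0.578, 0.0], [-0.001, -0.002, -1.0]]
force: [0.2, 0.6, -0.5]
opening: 1.0
grasp_force: 0.0
```

```bash
python3 bub.py
```

```text
[[-26, 124, 164, 21], [-24, 117, 167, 22], [-22, 118, 168, 21], [-20, 116, 167, 21], [-18, 116, 166, 20], [-16, 114, 164, 19], [-14, 107, 154, 20], [-12, 102, 145, 22], [-10, 98, 140, 21], [-8, 112, 155, 30], [-6, 140, 180, 48], [-4, 168, 202, 71], [-2, 198, 221, 99], [0, 210, 228, 116], [2, 213, 231, 123], [4, 200, 224, 109], [6, 179, 212, 86], [8, 140, 179, 55], [10, 107, 148, 33], [12, 97, 139, 28], [14, 99, 148, 24], [16, 108, 164, 21], [18, 108, 164, 20], [20, 106, 161, 20], [22, 104, 159, 21], [24, 101, 159, 20], [26, 103, 155, 19], [28, 114, 152, 16], [30, 164, 169, 15], [32, 220, 200, 16]]

vial edges -29.501976284584924 30.669039145907586 bubble 1.3686354378819585
29.2667
t 29.27 pos [ 0.6 -0.1  0.1] yaw 54.68 tilt [-0.  0.] op 1.001 F [-0.4  0.3  0.6] units [ 4.9 -4.2  1.6] ('turn', np.float64(-0.341))
```

The bubble is at 1.4 mm and the vial centre (lines and ends) is at about 0.7 mm, so it is centred within 1 mm. Next I'll close the fingers, go over the level and press.

Call:
{"name": "move_arm", "arguments": {
  "increments": [
    [[0, 0, 0], [0, 0, -0.05], 1],
    [[0, 0, 0], [0, 0, -0.05], 1],
    [[0, 0, 0], [0, 0, -0.05], 1],
    [[0, 0, 0], [0, 0, -0.05], 1],
    [[0, 0, 0], [0, 0, -0.05], 1],
    [[0, 0, 0], [0, 0, -0.05], 1],
    [[0, 0, 0], [0, 0, -0.04], 1],
    [[0.4, 0, 0], [0, 0, 0], 1],
    [[0.7, 0, 0], [0, 0, 0], 1],
    [[0.7, 0, 0], [0, 0, 0], 1],
    [[0.7, 0, 0], [0, 0, 0], 1],
    [[0.7, 0, 0], [0, 0, 0], 1],
    [[0.7, 0, 0], [0, 0, 0], 1],
    [[0.7, 0, 0], [0, 0, 0], 1],
    [[0.7, 0, 0], [0, 0, 0], 1],
    [[0.7, 0, 0], [0, 0, 0], 1],
    [[0.4, 0, 0], [0, 0, 0], 1],
    [[0.1, 0, 0], [0, 0, 0], 1],
    [[0, 0, 0], [0, 0, 0], 1],
    [[0, 0, 0], [0, 0, 0], 1]
  ]
}}

```text
time_s: 30.93
position: [0.61, 0.0897, 0.1496]
tcp_rot: [[-0.097, 0.995, 0.0], [0.995, 0.097, -0.001], [-0.001, 0.0, -1.0]]
force: [-0.5, -1.1, 0.3]
opening: 0.006
grasp_force: 0.0
```

```bash
python3 - <<'E'
from h import *
go(.610,.090,.104,95.6)
E
```

```text
t 30.93 pos [0.61   0.0897 0.1496] yaw 95.58 tilt [ 0.0002 -0.0005] op 0.006 F [-0.5 -1.1  0.3] units [0.011 0.    1.521] ('turn', np.float64(-0.0002))
```

Call:
{"name": "move_arm", "arguments": {
  "increments": [
    [[0, 0, 0.4], [0, 0, 0], 1],
    [[0, 0, 0.5], [0, 0, 0], 1],
    [[0, 0, 0.3], [0, 0, 0], 1],
    [[0, 0, 0.2], [0, 0, 0], 1],
    [[0, 0, 0.08], [0, 0, 0], 1],
    [[0, 0, 0], [0, 0, 0], 1],
    [[0, 0, 0], [0, 0, 0], 1],
    [[0, 0, 0], [0, 0, 0], 1]
  ]
}}

```text
time_s: 31.6
position: [0.6104, 0.09, 0.1057]
tcp_rot: [[-0.098, 0.995, 0.001], [0.995, 0.098, -0.0], [-0.0, 0.001, -1.0]]
force: [0.1, -0.5, -0.4]
opening: 0.008
grasp_force: 0.0
```

Call:
{"name": "move_arm", "arguments": {
  "increments": [
    [[0, 0, 0.06], [0, 0, 0], 1],
    [[0, 0, 0.05], [0, 0, 0], 1],
    [[0, 0, 0.04], [0, 0, 0], 1],
    [[0, 0, 0.03], [0, 0, 0], 1],
    [[0, 0, 0], [0, 0, 0], 1],
    [[0, 0, 0], [0, 0, 0], 1]
  ]
}}

```text
time_s: 32.1
position: [0.6099, 0.0902, 0.1004]
tcp_rot: [[-0.098, 0.995, 0.0], [0.995, 0.098, -0.0], [-0.0, 0.0, -1.0]]
force: [-0.6, 0.0, 3.9]
opening: 0.006
grasp_force: 2.1
```

Call:
{"name": "move_arm", "arguments": {
  "increments": [
    [[0, 0, 0.03], [0, 0, 0], 1],
    [[0, 0, 0], [0, 0, 0], 1],
    [[0, 0, 0], [0, 0, 0], 1],
    [[0, 0, 0], [0, 0, 0], 1]
  ]
}}

```text
time_s: 32.43
position: [0.61, 0.0902, 0.1004]
tcp_rot: [[-0.098, 0.995, 0.001], [0.995, 0.098, -0.0], [-0.0, 0.001, -1.0]]
force: [-2.8, 0.1, 8.4]
opening: 0.002
grasp_force: 4.5
```

Call:
{"name": "move_arm", "arguments": {
  "increments": [
    [[0, 0, 0.015], [0, 0, 0], 1],
    [[0, 0, 0], [0, 0, 0], 1],
    [[0, 0, 0], [0, 0, 0], 1],
    [[0, 0, 0], [0, 0, 0], 1],
    [[0, 0, 0], [0, 0, 0], 1],
    [[0, 0, 0], [0, 0, 0], 1],
    [[0, 0, 0], [0, 0, 0], 1],
    [[0, 0, 0], [0, 0, 0], 1],
    [[0, 0, 0], [0, 0, 0], 1],
    [[0, 0, 0], [0, 0, 0], 1],
    [[0, 0, 0], [0, 0, 0], 1],
    [[0, 0, 0], [0, 0, 0], 1]
  ]
}}

```text
time_s: 33.43
position: [0.61, 0.0902, 0.1003]
tcp_rot: [[-0.098, 0.995, 0.001], [0.995, 0.098, -0.0], [-0.0, 0.001, -1.0]]
force: [-3.1, -0.1, 11.7]
opening: 0.001
grasp_force: 5.7
```

```bash
python3 - <<'E'
from h import *
go(.61,.09,.1,95.6)
s=capture("side")
a=cv2.resize(s["img"][235:305,310:400],(450,350),interpolation=cv2.INTER_CUBIC);b=cv2.resize(s["img"][300:480,240:420],(350,350))
cv2.imwrite("pics/s6.png",np.hstack([a,b])[:,:,::-1])
E
```

```text
t 33.43 pos [0.61   0.0902 0.1003] yaw 95.64 tilt [ 0.0008 -0.0001] op 0.001 F [-3.1 -0.1 11.7] units [-0.006 -0.     0.011] ('turn', np.float64(0.0003))
```

View pics/s6.png

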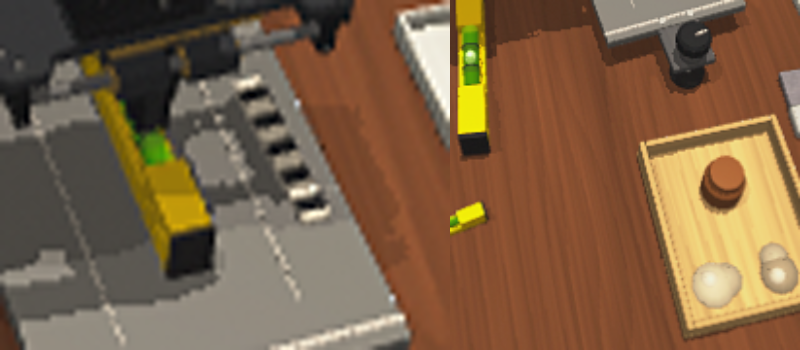

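The closed fingers press on the middle of the level with about 11.7 N. The scale bar is in place, and the jar stands upright in the tray at (724,180). The visible foot end of the vial is plain green, so the bubble hasn't run that way. I'm handing in.

```bash
python3 -c "
from rig import *
print(hand_in())"
```

```text
the job is handed in; nothing more can be done
None
```

I handed the job in, without seeing the verdict: the jar stands upright in the tray, the level lies flat mid-board with its bubble within about 1 mm of centre before pressing (hidden by the fingers since), and the fingers press on it with about 11.7 N.

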